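Spring clip held open over the card edge

ROBOT

A 6-joint arm with a two-finger parallel gripper is mounted at the origin on the work surface. World frame = base frame: x ahead of the robot, y to its left, z up, the work surface at z = 0. Lengths are in m, angles in rad, forces in N, time in s.
With the tool pointing down it reaches from about 0.35 to 0.775 m from the base axis. Payload 5.5 kg.
Tool frame: the origin (TCP) lies at the very end of the fingers, on their centre line; the grasp point (between the pads) lies 19 mm behind it; z points along the fingers, y is the direction in which the jaws open and shut (so a half turn about z gives the same grasp; the last joint's range is limited). The gripper opens to 85 mm and grips with 20 to 120 N. Pads are 22 mm wide; open, the fingers measure 114 mm over their backs; the gripper's body (76 mm by 85 mm) begins 54 mm behind the grasp point. The pads swing forward as they close: fully open they stand 13 mm farther back than shut.
Start: joints at [-1.284, 0.313, 0.046, 1.304, 0, 1.431], TCP at [0.238, -0.523, 0.231] pointing down, gripper open.
Joint ranges: [-2.76, 2.76], [-0.86, 1.69], [-1.03, 1.26], [-2.2, 2.34], [-1.47, 1.5], [-3.14, 3.14]. Speed limits (rad/s): [2.57, 2.57, 3.14, 3.14, 3.14, 3.14].

INTERFACE

Orientations are given as a unit quaternion [w, x, y, z].
In Python, from workcell import get_state, imaging, env, spotter gives the robot as it stands.
- The arm moves only by the tool play_rows, never from a script. Its argument "moves" is a list of rows, each an object with "claw": the finger opening in cm, from 0 to 8.54; "delta_pos": the shift along the tool's x, y, z in cm, a list of three; "twist": the turn about the tool's z in degrees. A call has 1 to 12 rows; each row is the pose to reach, as a shift and turn from the pose commanded when the call began, along the tool's axes at that moment; what a row does not reach only later rows make up. A row lasts 1/8 s, in which the tool goes at most 62.5 mm and 10.7 degrees, less where a joint would pass 70% of its speed; a pose out of reach is approached as far as the arm can. A call with a gripper value outside its range is refused whole. The fingers move at their own pace and stop on an object; "force" is the grip in N (left out, the last holds). Time passes only in rows, so rows that repeat a pose let the fingers close. It gives the time, the measured TCP pose, the force and the opening at its end, in the units of the state.
- get_state(): the state, without advancing time (a new reading comes with each control period).
- imaging.read_camera(name): name is "scene" or "top" or "wrist"; returns the picture (384x512x3 uint8, red, green, blue); there is no depth.
- imaging.camera_info(name): a dict with "fx", "fy", "cx", "cy" (pixels), "world_to_cam" (4x4, takes a point from world to camera coordinates). Camera axes: x right, y down, z forward; pixel columns grow to the right and rows downward; lengths in m; the calibration is good to about 2 mm. A picture is of the moment at which its call begins: read the wrist's pose just before it. camera_info takes no time and is no camera call; for the wrist camera it gives the pose at the moment of the call.
- env.hand_in(): hands the job in, once; it reports no verdict.
Trained networks look in the newest picture that a camera, given by its name, has taken for a name from the list of things; names that differ only in an ending like _2 or _b are one class to them, and where a whole thing is asked for, a point or a joint stands for the part that bears it (a point fixed in the world has none). Each returns a list of dicts, best first, with "conf" (0 to 1); they miss things now and then, are a little off and sometimes report something else, mostly with a low value. They report only what shows in the picture. A call takes as long as a camera call. They do not tell look-alikes from the thing itself.
- spotter.spot_in(camera, query): "extent" ([left, top, right, bottom] in pixels, round what is visible of it).
The state is a dict: "clock": time; "joint_pos": joint angles; "qvel": joint speeds; "tau": joint torques, N m; "tcp_pos": TCP position; "orientation": TCP orientation; "wrist_force": force on the tool from outside, world axes, zero at the start; "ft_torque": the same for the moment, N m; "finger_gap": finger opening in m.
Only numpy, scipy, OpenCV 4.12 (cv2) and the standard library are available. Lean on these libraries where they do the work, as an engineer would, in place of code of your own. Each camera call takes 0.05 s, during which the arm holds its last target. There are 200 camera calls.

TASK

Lift the steel spring clip up and off its pair of hooks, squeeze its handles so that the jaws spread wide against the spring, and hold it over the card standing in the wooden block: one jaw on each side of the card, in line with it and near the middle of its top edge, the edge well in between the jaws but nothing of the clip touching the card or block, so that I can slip a second card in. Finish while still holding the clip squeezed open there, in the air and still; do not let go, and leave the canister, brush, tin and scraper where they are.

Things in the scene. Friction and masses are not known exactly. Their poses are not given: they have to be found in the camera images.
- rail: Low fixed steel rail on two posts with a pair of upturned hooks, 58 mm apart, on which the clip hangs by its pin. Origin on the ledge under the clip's pivot; z up, y along the rail and the pin. The rail lies 65 mm away on +x, its top 86 mm above the ledge. The pin lies in V notches, 115 mm above the origin; hook ends reach 9 mm above the pivot: lift straight up 25 mm or more.
- clip: Steel spring clip, 0.1 kg: two halves on a pivot with a coil spring, handles up, jaws down. Origin mid-pivot; y along the pivot pin (76 mm long, 6 mm thick); the frame is that of the half on its +x side, z up along its jaw. Jaws: plates 40 mm wide along y, 3 mm thick, tips 80 mm below the pivot, shut at rest. Squeezing the handles' grip bars together along x spreads the jaws; both halves turn equally.
- bar_a (a point): Centre of the round grip bar ending the handle on the clip's +x side: 10 mm in diameter, 36 mm long along y, at rest 56 mm above the pivot, 22 mm to the side. Over the outsides of both bars: 54 mm at rest, 25 mm at the stop (jaws fully open), bars then 59 mm above the pivot. Takes 5 N at first, 10 N fully open. On the hooks squeeze only lightly (to about 48 mm): pressed hard there, the clip may tip in the fingers.
- bar_b (a point): Centre of the like grip bar on the clip's -x side.
- clip_jaw (a joint): Angle between the clip's halves, rad: 0 = shut (spring pressed), 0.5 = fully open at its stop; the gap between the tips is about 80 mm times this angle.
- tip_a (a point): Middle of the tip of the clip's jaw on its +x side, 80 mm from the pivot.
- tip_b (a point): Middle of the tip of the clip's jaw on its -x side, 80 mm from the pivot.
- card: Stiff plain card, 100 mm wide (along y), 4 mm thick (along x), standing upright in a fixed wooden block 60 x 120 x 30 mm. Origin on the ledge under the card's middle; z up; the card's top edge runs along y, 115 mm above the origin.
- card_top (a point): Middle of the card's top edge, 115 mm above the ledge; axes as card.
- canister: Aluminium screw-top canister, 72 mm in diameter, 182 mm tall, at the back of the ledge; bystander, origin under its centre.
- brush: Wooden shoe brush 50 x 160 x 42 mm lying bristles down; bystander, origin under its centre.
- tin: Round steel polish tin, 76 mm in diameter, 26 mm tall, between rail and card; bystander, origin under its centre.
- scraper: Orange ice scraper, 180 mm long along y, up to 100 mm wide, 16 mm thick, lying flat; bystander, origin underneath, near its centre.
There are look-alikes about, which are no part of the job. Leave any yellow look-alike of the clip alone. Leave any red look-alike of the rail alone.

How it is judged:
On the way:
1. the clip is lifted up off its hooks, in the fingers and clear of the rail (z of clip in the frame of rail above 0.135 m and contact force between clip and rail below 0.1 N and contact force between clip and the fingers above 1 N), for 0.2 s.
At the end, for the whole second after the job is handed in: Held still in the fingers only: jaws spread over 0.3 rad (about 24 mm), a tip each side of the card, 5 mm or more off its mid-plane and 10 mm or more below its top edge, in line within 0.25 rad, within 25 mm of its middle, touching neither card, block nor rail (value of joint clip_jaw above 0.3 rad and z of each of tip_a, tip_b in the frame of card below 0.105 m and ((x of tip_a in the frame of card above 0.005 m and x of tip_b in the frame of card below -0.005 m) or (x of tip_a in the frame of card below -0.005 m and x of tip_b in the frame of card above 0.005 m)) and y of clip in the frame of card between -0.025 and 0.025 m and angle between the y axis of clip and the y axis of card, either way round below 0.25 rad and height (world z) of clip above 0.13 m and contact force between clip and card below 0.2 N and contact force between clip and the fingers above 2 N and contact force between clip and rail below 0.1 N and linear speed of clip below 0.03 m/s and angular speed of clip below 0.2 rad/s); the arm keeps its last pose, push and grip.
It fails at once if the canister is disturbed (moved more than 30 mm) (distance of canister from where it was at the start of the episode above 0.03 m).
It fails at once if the brush is disturbed (moved more than 30 mm) (distance of brush from where it was at the start of the episode above 0.03 m).
It fails at once if the tin is disturbed (moved more than 30 mm) (distance of tin from where it was at the start of the episode above 0.03 m).
It fails at once if the scraper is disturbed (moved more than 30 mm) (distance of scraper from where it was at the start of the episode above 0.03 m).
It also fails if it takes over 35 s, if anything falls off the work surface, if the arm or the gripper's body presses on something with over 40 N, if the wrist force passes 120 N, or if a joint passes its speed limit or range.

## Working session

There is one attempt and no reset: what is moved stays moved. The work goes in short steps, Python scripts to look and compute and a tool call to move; the robot and the scene stay as the last step left them, time stands still between calls to the robot, and variables do not carry over. Pictures are saved under pics/ and viewed, about 8 in all and at most 12, crops included, and the job is handed in when it is done.

Besides the shell and the picture viewer there is one more tool, called after "Call:" in YAML: its name, and indented under it one key for each argument. play_rows: Moves the arm, as the interface text tells. Its arguments: {"type":"object","properties":{"moves":{"type":"array"},"force":{"type":"number"}},"required":["moves"]}

```bash
mkdir -p pics; ls; python3 - <<'E'
from workcell import get_state, imaging, env, spotter
import cv2,numpy as np
print(get_state())
for c in ("scene","top"):
    im=imaging.read_camera(c); cv2.imwrite(f"pics/{c}0.png",cv2.resize(im[:,:,::-1],(800,600)))
    i=imaging.camera_info(c); print(c,{k:np.round(v,4).tolist() for k,v in i.items() if k in("fx","fy","cx","cy","world_to_cam")})
    for q in ("clip","rail","card","bar_a","tin"):
        print(c,q,[(np.round(d["extent"],1).tolist(),round(d["conf"],2)) for d in spotter.spot_in(c,q)][:4])
E
```

```text
pics
{'clock': 0.0, 'joint_pos': array([-1.28359820e+00,  3.14015394e-01,  4.49850707e-02,  1.30361157e+00,
       -1.17109820e-06,  1.43121258e+00]), 'qvel': array([-0.00075188,  0.00031213, -0.00021459, -0.00124003,  0.00047351,
        0.00274214]), 'tau': array([ 2.46350874e-04, -4.80624712e+01,  2.98535246e+01,  1.93631148e-02,
        1.73717917e-04,  2.07147632e-07]), 'tcp_pos': array([ 0.23787013, -0.52292726,  0.23040284]), 'orientation': array([-9.20229335e-04,  9.77318003e-01,  2.11775047e-01, -6.86302902e-05]), 'wrist_force': array([0.53811093, 0.49809561, 0.17530172]), 'ft_torque': array([ 0.01359899, -0.04126563, -0.01007172]), 'finger_gap': 0.08544929415841573}
scene {'fx': 464.2023, 'fy': 464.2023, 'cx': 255.6147, 'cy': 192.3254, 'world_to_cam': [[0.7443, 0.6678, 0.006, -0.4015], [0.5638, -0.6236, -0.5415, -0.2496], [-0.3579, 0.4064, -0.8407, 1.3954], [0.0, 0.0, 0.0, 1.0]]}
scene clip [([245.4, 111.8, 270.2, 156.9], 0.97)]
scene rail [([281.8, 122.5, 345.9, 187.6], 0.9), ([241.6, 62.5, 298.4, 124.8], 0.84)]
scene card [([154.2, 216.5, 205.5, 272.4], 0.59)]
scene bar_a [([245.8, 113.9, 273.1, 159.0], 0.75), ([292.1, 102.9, 317.1, 146.3], 0.72), ([254.0, 125.8, 266.8, 159.3], 0.71), ([297.1, 103.8, 307.6, 121.5], 0.68)]
scene tin [([238.5, 194.6, 268.4, 222.2], 0.82), ([157.9, 217.4, 204.4, 272.2], 0.43)]
top {'fx': 430.4971, 'fy': 430.4971, 'cx': 257.9318, 'cy': 186.3351, 'world_to_cam': [[-0.0164, -0.9998, -0.0056, 0.0103], [-0.9982, 0.0167, -0.057, 0.517], [0.0571, 0.0047, -0.9984, 1.1719], [0.0, 0.0, 0.0, 1.0]]}
top clip [([146.6, 177.8, 175.2, 207.5], 0.68), ([185.4, 215.3, 213.5, 237.7], 0.59)]
top rail [([111.9, 230.8, 183.0, 294.9], 0.95), ([148.3, 152.8, 214.3, 203.4], 0.65)]
top card [([311.4, 191.1, 350.9, 214.1], 0.61)]
top bar_a [([147.6, 189.1, 169.7, 204.7], 0.67), ([148.6, 178.2, 175.7, 202.6], 0.63), ([184.6, 214.6, 211.6, 238.9], 0.57)]
top tin [([245.7, 168.1, 272.4, 195.5], 0.74)]
```

View pics/scene0.png

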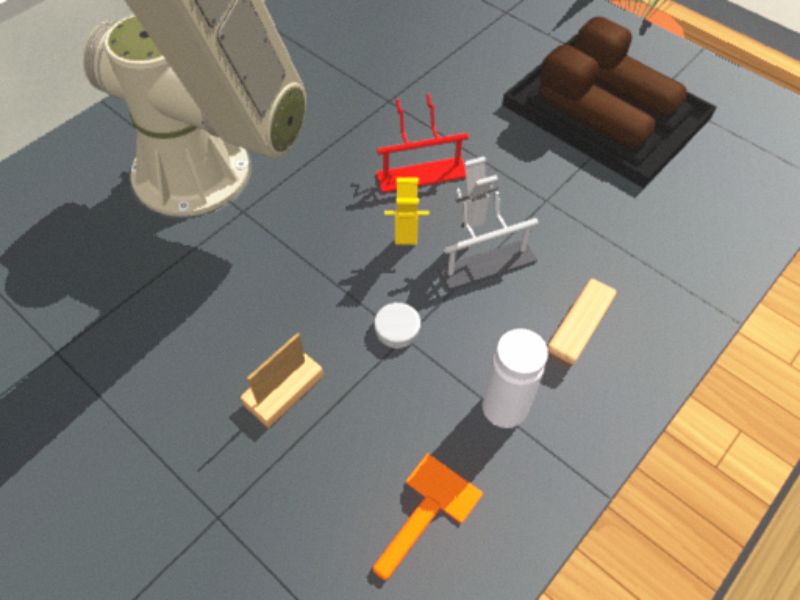

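View pics/top0.png

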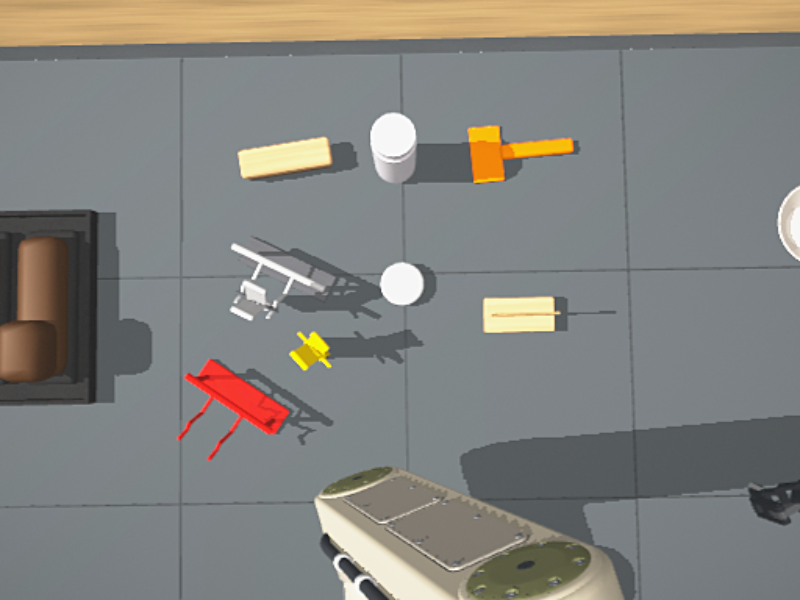

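Steel clip at scene (480,190)/top (253,297) in the 800 px views, on the steel rail. The look-alikes are the yellow clip (scene 407,212; top 310,350) and the red rail (scene 420,160; top 240,400). I choose the steel pair and check it in one close crop.

```bash
cat > h.py <<'E'
from workcell import get_state, imaging, env, spotter
import cv2,numpy as np
np.set_printoptions(precision=4,suppress=True)
def ray(cam,u,v,z,info=None):
    i=info or imaging.camera_info(cam); W=np.array(i["world_to_cam"]); R=W[:3,:3]; o=-R.T@W[:3,3]
    d=R.T@np.array([(u-i["cx"])/i["fx"],(v-i["cy"])/i["fy"],1]); return o+d*(z-o[2])/d[2]
def proj(cam,p,info=None):
    i=info or imaging.camera_info(cam); W=np.array(i["world_to_cam"]); c=W[:3,:3]@np.array(p)+W[:3,3]
    return np.array([i["fx"]*c[0]/c[2]+i["cx"],i["fy"]*c[1]/c[2]+i["cy"]])
E
python3 - <<'E'
from h import *
a=imaging.read_camera("top"); b=imaging.read_camera("scene")
A=cv2.resize(a[150:200,135:215,::-1],None,fx=5,fy=5,interpolation=cv2.INTER_CUBIC)
A2=cv2.resize(a[185:215,300:365,::-1],None,fx=6,fy=6,interpolation=cv2.INTER_CUBIC)
B=cv2.resize(b[95:190,280:350,::-1],None,fx=5,fy=5,interpolation=cv2.INTER_CUBIC)
out=np.zeros((480,800,3),np.uint8); out[:250,:400]=A; out[260:440,:390]=A2; out[:475,420:770]=B
cv2.imwrite("pics/c1.png",out)
E
```

```text
(no output)
```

View pics/c1.png

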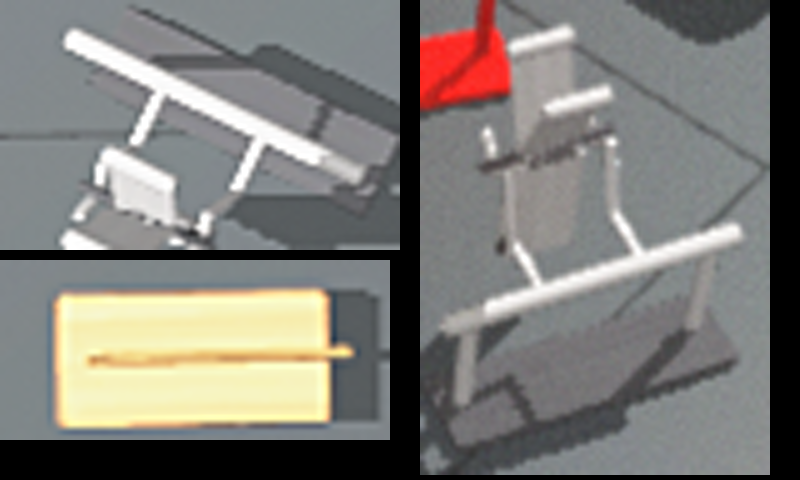

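```bash
python3 - <<'E'
from h import *
T=lambda u,v,z:ray("top",u,v,z)
S=lambda u,v,z:ray("scene",u,v,z)
def seg(n,a,b):
    d=b-a; print(n,"mid",(a+b)/2,"len",np.linalg.norm(d),"yaw deg",np.degrees(np.arctan2(d[1],d[0])))
seg("rail T",T(149,157.6,.083),T(207.4,184.4,.083))
seg("pin T",T(151.4,187,.115),T(177,197.6,.115))
seg("bar_a T",T(156.2,180.6,.174),T(169.4,187.6,.174))
seg("pin S",S(292.4,128,.115),S(318.4,121.4,.115))
seg("far bar S",S(298,104.6,.173),S(311,101.6,.173))
seg("near bar S",S(305.6,116.6,.173),S(317.6,113.6,.173))
r=T(358.3,200.2,.115); l=T(315,201.5,.03); seg("card T",l,r); print(l,r)
seg("block T",T(309.5,212,.03),T(355,211.5,.03));seg("block Ttop",T(309.5,189.5,.03),T(355,189,.03))
# scene rail ends
seg("rail S",S(280+5,95+65,.083),S(280+64,95+46,.083))
print(get_state()["clock"])
E
```

```text
rail T mid [0.5568 0.2087 0.083 ] len 0.16839758804193708 yaw deg -115.56751061075597
pin T mid [0.5002 0.2381 0.115 ] len 0.07034224168525226 yaw deg -113.33362926813736
bar_a T mid [0.5171 0.2282 0.174 ] len 0.03594761603892452 yaw deg -118.7516116887077
pin S mid [0.5011 0.2371 0.115 ] len 0.07319419112079438 yaw deg 60.25715941588977
far bar S mid [0.4818 0.2485 0.173 ] len 0.03523309097735524 yaw deg 59.29222945811067
near bar S mid [0.5203 0.2286 0.173 ] len 0.0322123568989635 yaw deg 60.2190471236451
card T mid [ 0.4723 -0.2015  0.0725] len 0.12979782460561448 yaw deg -90.12097602493417
[ 0.4724 -0.1525  0.03  ] [ 0.4722 -0.2506  0.115 ]
block T mid [ 0.4439 -0.1985  0.03  ] len 0.12317662643005477 yaw deg -90.31134030077064
block Ttop mid [ 0.5049 -0.2001  0.03  ] len 0.12354285432688358 yaw deg -90.3263262852695
rail S mid [0.5592 0.2088 0.083 ] len 0.1704681703758224 yaw deg 63.69575601482279
0.7
```

```bash
cat >> h.py <<'E'
from scipy.spatial.transform import Rotation as Ro
def delta(target,yaw_y):
    """cm shift along tool axes and twist deg to reach TCP target with tool y at yaw_y (deg)"""
    s=get_state(); R=Ro.from_quat(s["orientation"][[1,2,3,0]]).as_matrix()
    d=R.T@(np.array(target)-s["tcp_pos"])*100
    cur=np.degrees(np.arctan2(R[1,1],R[0,1])); tw=-((yaw_y-cur+90)%180-90)
    print("tcp",s["tcp_pos"],"yaw_y",cur,"tilt z",R[:,2],"t",s["clock"]); print("delta_cm",d,"twist",tw)
E
python3 -c "
from h import *
delta([.5005,.238,.235],-27)"
```

```text
tcp [ 0.238  -0.5235  0.2314] yaw_y -65.54565353471172 tilt z [ 0.     -0.0002 -1.    ] t 0.7
delta_cm [ 55.4158 -58.4496  -0.3766] twist -38.54565353471173
```

Call:
play_rows:
  moves:
    - {"claw": 8.5,"delta_pos": [4.6,-4.9,-0.4],"twist": -3}
    - {"claw": 8.5,"delta_pos": [9.2,-9.7,-0.4],"twist": -6}
    - {"claw": 8.5,"delta_pos": [13.8,-14.6,-0.4],"twist": -10}
    - {"claw": 8.5,"delta_pos": [18.4,-19.4,-0.4],"twist": -13}
    - {"claw": 8.5,"delta_pos": [23,-24.3,-0.4],"twist": -16}
    - {"claw": 8.5,"delta_pos": [27.6,-29.1,-0.4],"twist": -19}
    - {"claw": 8.5,"delta_pos": [32.2,-34,-0.4],"twist": -22}
    - {"claw": 8.5,"delta_pos": [36.8,-38.8,-0.4],"twist": -26}
    - {"claw": 8.5,"delta_pos": [41.4,-43.7,-0.4],"twist": -29}
    - {"claw": 8.5,"delta_pos": [46,-48.5,-0.4],"twist": -32}
    - {"claw": 8.5,"delta_pos": [50.6,-53.4,-0.4],"twist": -35}
    - {"claw": 8.5,"delta_pos": [55.4,-58.4,-0.4],"twist": -38.5}

```text
clock: 2.2
tcp_pos: [0.483, 0.1877, 0.2356]
orientation: [0.0, 0.852, 0.523, 0.0]
wrist_force: [1.1, -1.0, 0.3]
finger_gap: 0.085
```

Call:
play_rows:
  moves:
    - {"claw": 8.5,"delta_pos": [0,0,0],"twist": 0}
    - {"claw": 8.5,"delta_pos": [0,0,0],"twist": 0}

```text
clock: 2.45
tcp_pos: [0.482, 0.1855, 0.235]
orientation: [0.0, 0.853, 0.522, -0.001]
wrist_force: [0.6, 0.4, -0.9]
finger_gap: 0.0853
```

```bash
python3 - <<'E'
from h import *
i=imaging.camera_info("wrist"); w=imaging.read_camera("wrist")
np.save("wi.npy",i,allow_pickle=True)
a=imaging.read_camera("scene")
delta([.5005,.238,.235],-27)
for p in ([.5005,.238,.115],[.5005+.022*.891,.238-.022*.454,.171],[.5005-.022*.891,.238+.022*.454,.171]): print(proj("wrist",p,i))
cv2.imwrite("pics/w1.png",w[:,:,::-1]); 
E
```

```text
tcp [0.4821 0.1844 0.2353] yaw_y -27.137014221173075 tilt z [-0.0003 -0.0004 -1.    ] t 2.55
delta_cm [ 5.6089 -0.811   0.0297] twist -0.13701422117307516
[246.3361 125.003 ]
[274.5547 131.332 ]
[214.2113 131.3227]
```

View pics/w1.png

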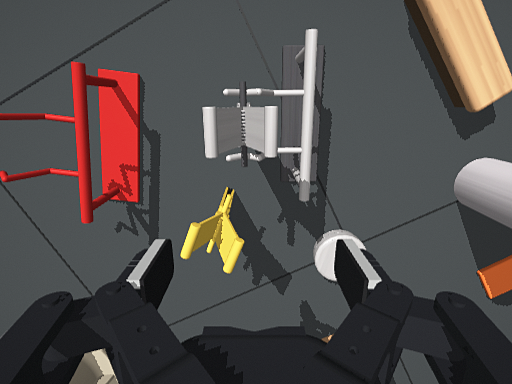

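The pictures show the steel clip with bars at (210,132) and (271,131), about 3.5 px left of prediction, and the yaw agrees. I correct by about 2 mm.

```bash
python3 -c "
from h import *
delta([.499,.2387,.150],-27)"
```

```text
tcp [0.4821 0.1844 0.2353] yaw_y -27.137014221173075 tilt z [-0.0003 -0.0004 -1.    ] t 2.55
delta_cm [ 5.6072 -0.9758  8.5297] twist -0.13701422117307516
```

Call:
play_rows:
  moves:
    - {"claw": 8.5,"delta_pos": [2.8,-0.5,0],"twist": 0}
    - {"claw": 8.5,"delta_pos": [5.6,-1.0,0],"twist": 0}
    - {"claw": 8.5,"delta_pos": [5.6,-1.0,2],"twist": 0}
    - {"claw": 8.5,"delta_pos": [5.6,-1.0,4.5],"twist": 0}
    - {"claw": 8.5,"delta_pos": [5.6,-1.0,4.5],"twist": 0}
    - {"claw": 8.5,"delta_pos": [5.6,-1.0,4.5],"twist": 0}

```text
clock: 3.3
tcp_pos: [0.4995, 0.2389, 0.1914]
orientation: [0.0, 0.853, 0.521, 0.0]
wrist_force: [1.2, 0.6, -0.6]
finger_gap: 0.0849
```

```bash
python3 - <<'E'
from h import *
i=imaging.camera_info("wrist"); w=imaging.read_camera("wrist")
delta([.499,.2387,.150],-27)
for p in ([.499,.2387,.115],[.499+.022*.891,.2387-.022*.454,.171],[.499-.022*.891,.2387+.022*.454,.171]): print(proj("wrist",p,i))
cv2.imwrite("pics/w2.png",w[:,:,::-1]); 
E
```

```text
tcp [0.4998 0.2392 0.1917] yaw_y -27.129741086818004 tilt z [ 0.0018  0.0004 -1.    ] t 3.35
delta_cm [-0.0878 -0.0494  4.1654] twist -0.1297410868180009
[253.904  197.8876]
[288.4244 226.6217]
[219.6779 226.7923]
```

View pics/w2.png

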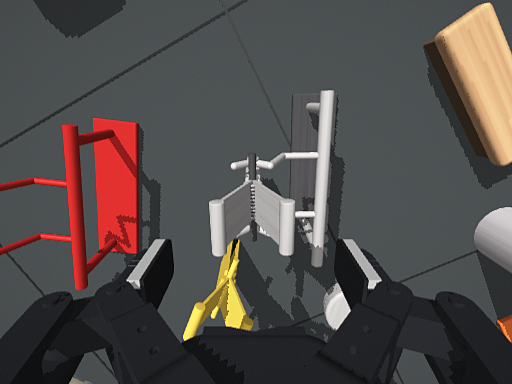

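```bash
python3 -c "
from h import *
for z in (0,.05,.1,.15,.2): print(z,ray('top',199,226,z),ray('scene',257.5,135,z),ray('scene',257.5,115,z))"
```

```text
0 [0.4103 0.1674 0.    ] [0.3682 0.199  0.    ] [0.3168 0.2565 0.    ]
0.05 [0.4119 0.1602 0.05  ] [0.3956 0.1675 0.05  ] [0.3467 0.2223 0.05  ]
0.1 [0.4135 0.1531 0.1   ] [0.4231 0.1361 0.1   ] [0.3766 0.1882 0.1   ]
0.15 [0.4152 0.1459 0.15  ] [0.4505 0.1047 0.15  ] [0.4065 0.154  0.15  ]
0.2 [0.4168 0.1388 0.2   ] [0.4779 0.0733 0.2   ] [0.4364 0.1198 0.2   ]
```

Call:
play_rows:
  moves:
    - {"claw": 8.5,"delta_pos": [-0.1,-0.1,1.5],"twist": 0}
    - {"claw": 8.5,"delta_pos": [-0.1,-0.1,3.0],"twist": 0}
    - {"claw": 8.5,"delta_pos": [-0.1,-0.1,4.2],"twist": 0}
    - {"claw": 8.5,"delta_pos": [-0.1,-0.1,4.2],"twist": 0}
    - {"claw": 4.8,"delta_pos": [-0.1,-0.1,4.2],"twist": 0}
    - {"claw": 4.8,"delta_pos": [-0.1,-0.1,4.2],"twist": 0}
    - {"claw": 4.8,"delta_pos": [-0.1,-0.1,4.2],"twist": 0}
    - {"claw": 4.8,"delta_pos": [-0.1,-0.1,4.2],"twist": 0}
    - {"claw": 4.8,"delta_pos": [-0.1,-0.1,4.2],"twist": 0}
  force: 30

```text
clock: 4.47
tcp_pos: [0.4985, 0.2396, 0.1498]
orientation: [0.0, 0.853, 0.522, 0.001]
wrist_force: [-1.1, -0.6, 6.6]
finger_gap: 0.0476
```

```bash
python3 - <<'E'
from h import *
w=imaging.read_camera("wrist")
b=imaging.read_camera("scene")
delta([.499,.2387,.150],-27); print(get_state()["finger_gap"])
out=np.zeros((384,800,3),np.uint8); out[:,:512]=w[:,:,::-1]; out[:384,512:]=cv2.resize(b[85:181,270:342,::-1],(288,384))
cv2.imwrite("pics/w3.png",out)
E
```

```text
tcp [0.4985 0.2397 0.1498] yaw_y -27.04257365844107 tilt z [ 0.0025  0.0006 -1.    ] t 4.575
delta_cm [-0.0627  0.091  -0.0196] twist -0.042573658441071416
0.04846601536271923
```

View pics/w3.png

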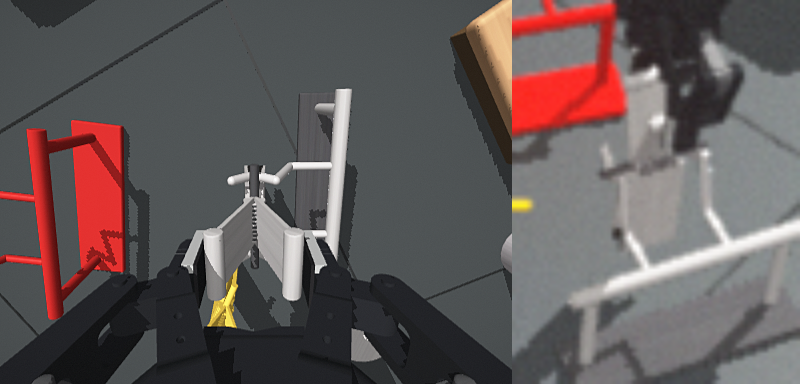

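Call:
play_rows:
  moves:
    - {"claw": 4.7,"delta_pos": [0,0,-0.4],"twist": 0}
    - {"claw": 4.7,"delta_pos": [0,0,-1.0],"twist": 0}
    - {"claw": 4.7,"delta_pos": [0,0,-2.0],"twist": 0}
    - {"claw": 4.7,"delta_pos": [0,0,-3.5],"twist": 0}
    - {"claw": 4.7,"delta_pos": [0,0,-5.0],"twist": 0}
    - {"claw": 4.7,"delta_pos": [0,0,-6.5],"twist": 0}
    - {"claw": 4.7,"delta_pos": [0,0,-6.5],"twist": 0}
    - {"claw": 4.7,"delta_pos": [0,0,-6.5],"twist": 0}

```text
clock: 5.58
tcp_pos: [0.4976, 0.2394, 0.213]
orientation: [0.0, 0.853, 0.522, -0.0]
wrist_force: [-0.0, 0.7, -1.6]
finger_gap: 0.0473
```

```bash
python3 - <<'E'
from h import *
w=imaging.read_camera("wrist")
b=imaging.read_camera("scene")
s=get_state(); print(s["finger_gap"],s["wrist_force"],s["tcp_pos"])
out=np.zeros((384,800,3),np.uint8); out[:,:512]=w[:,:,::-1]; out[:384,512:]=cv2.resize(b[65:161,270:342,::-1],(288,384))
cv2.imwrite("pics/w4.png",out)
E
```

```text
0.04727534728575296 [ 0.2835  0.6589 -0.4583] [0.4973 0.2393 0.2126]
```

View pics/w4.png

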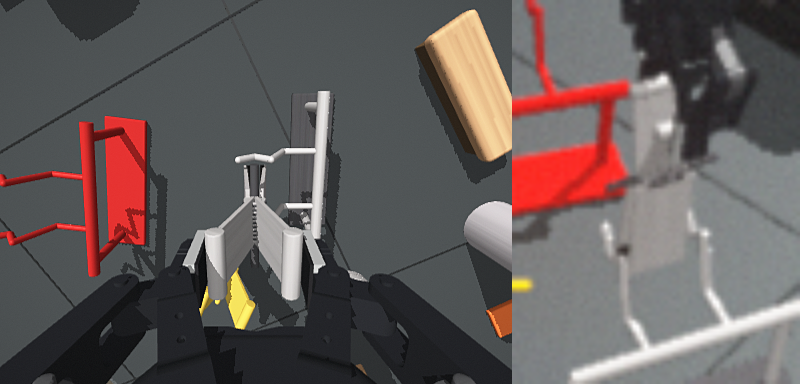

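Call:
play_rows:
  moves:
    - {"claw": 4.7,"delta_pos": [0,0,-2],"twist": 0}
    - {"claw": 4.7,"delta_pos": [0,0,-4],"twist": 0}
    - {"claw": 4.7,"delta_pos": [0,0,-6.0],"twist": 0}
    - {"claw": 4.3,"delta_pos": [0,0,-6],"twist": 0}
    - {"claw": 4.0,"delta_pos": [0,0,-6],"twist": 0}
    - {"claw": 3.7,"delta_pos": [0,0,-6],"twist": 0}
    - {"claw": 3.4,"delta_pos": [0,0,-6],"twist": 0}
    - {"claw": 3.1,"delta_pos": [0,0,-6],"twist": 0}
    - {"claw": 2.8,"delta_pos": [0,0,-6],"twist": 0}
    - {"claw": 2.7,"delta_pos": [0,0,-6],"twist": 0}
    - {"claw": 2.7,"delta_pos": [0,0,-6],"twist": 0}

```text
clock: 7.05
tcp_pos: [0.4977, 0.2394, 0.2733]
orientation: [0.0, 0.853, 0.522, 0.0]
wrist_force: [-0.2, 0.6, -1.6]
finger_gap: 0.0273
```

```bash
python3 - <<'E'
from h import *
w=imaging.read_camera("wrist")
b=imaging.read_camera("scene")
s=get_state(); print(s["finger_gap"],s["wrist_force"],s["tcp_pos"])
delta([.472,-.2015,.27],0)
out=np.zeros((384,800,3),np.uint8); out[:,:512]=w[:,:,::-1]; out[:384,512:]=cv2.resize(b[45:141,270:342,::-1],(288,384))
cv2.imwrite("pics/w5.png",out)
E
```

```text
0.027375436596382315 [-0.3705  0.4271 -0.2027] [0.4977 0.2395 0.2733]
tcp [0.4977 0.2395 0.2733] yaw_y -27.04546320807955 tilt z [ 0.0001 -0.0001 -1.    ] t 7.15
delta_cm [-40.4433  17.7589   0.3314] twist -27.045463208079553
```

View pics/w5.png

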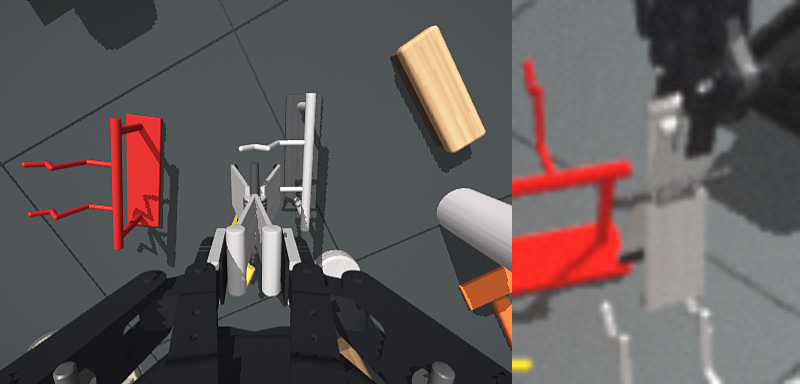

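Call:
play_rows:
  moves:
    - {"claw": 2.7,"delta_pos": [-2,0.9,0],"twist": -1}
    - {"claw": 2.7,"delta_pos": [-6,2.6,0],"twist": -4}
    - {"claw": 2.7,"delta_pos": [-10,4.4,0],"twist": -7}
    - {"claw": 2.7,"delta_pos": [-14,6.2,0],"twist": -10}
    - {"claw": 2.7,"delta_pos": [-18,7.9,0],"twist": -13}
    - {"claw": 2.7,"delta_pos": [-22,9.7,0],"twist": -16}
    - {"claw": 2.7,"delta_pos": [-26,11.4,0],"twist": -19}
    - {"claw": 2.7,"delta_pos": [-30,13.2,0],"twist": -22}
    - {"claw": 2.7,"delta_pos": [-34,15,0],"twist": -24}
    - {"claw": 2.7,"delta_pos": [-37.5,16.5,0],"twist": -26}
    - {"claw": 2.7,"delta_pos": [-39.5,17.4,0],"twist": -27}
    - {"claw": 2.7,"delta_pos": [-40.4,17.8,0],"twist": -27}

```text
clock: 8.65
tcp_pos: [0.4723, -0.2025, 0.2732]
orientation: [-0.0, 0.708, 0.706, -0.0]
wrist_force: [0.2, 0.3, 0.1]
finger_gap: 0.0274
```

Call:
play_rows:
  moves:
    - {"claw": 2.7,"delta_pos": [0,0,0],"twist": 0}
    - {"claw": 2.7,"delta_pos": [0,0,0],"twist": 0}
    - {"claw": 2.7,"delta_pos": [0,0,0],"twist": 0}

```text
clock: 9.02
tcp_pos: [0.4726, -0.2004, 0.2734]
orientation: [0.0, 0.707, 0.707, 0.0]
wrist_force: [-0.7, -0.8, -0.7]
finger_gap: 0.0271
```

```bash
python3 - <<'E'
from h import *
i=imaging.camera_info("wrist");w=imaging.read_camera("wrist")
b=imaging.read_camera("scene"); t=imaging.read_camera("top")
s=get_state(); print(s["finger_gap"],s["wrist_force"],s["tcp_pos"])
delta([.472,-.2015,.27],0)
for p in ([.472,-.2515,.115],[.472,-.1515,.115],[.472,-.2015,.115]): print(proj("wrist",p,i),proj("scene",p))
out=np.zeros((384,800,3),np.uint8); out[:,:512]=w[:,:,::-1]; out[:384,512:]=cv2.resize(b[125:281,125:242,::-1],(288,384))
cv2.imwrite("pics/w6.png",out)
E
```

```text
0.027304558888517957 [ 0.4708 -0.3301 -1.6677] [ 0.4726 -0.2007  0.2734]
tcp [ 0.4726 -0.2007  0.2734] yaw_y 0.0068409078693086895 tilt z [ 0.0002 -0.0001 -1.    ] t 9.175
delta_cm [-0.0772 -0.0635  0.341 ] twist 0.006840907869303692
[253.6066 215.9402] [157.3911 242.5185]
[253.6652 128.5417] [190.1498 213.5102]
[253.6345 174.3414] [174.0881 227.733 ]
```

View pics/w6.png

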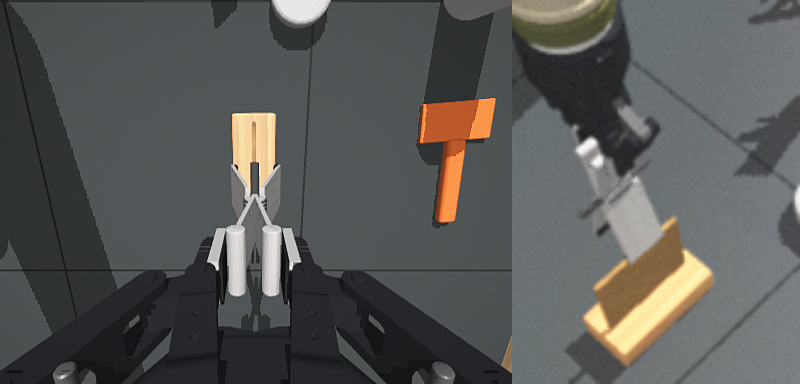

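```bash
python3 - <<'E'
from h import *
b=imaging.read_camera("scene")
for z in (.22,.23,.24,.25): print(z,proj("scene",[.4726,-.2007,z]), proj("scene",[.4726,-.2007-.038,z]),proj("scene",[.4726,-.2007+.038,z]))
# near tip corners (jaw on -x or +x side facing camera: +x)
for z in (.14,.15,.16): print("tip",z,proj("scene",[.4926,-.2207,z]),proj("scene",[.4926,-.1807,z]))
cv2.imwrite("pics/s7.png",cv2.resize(b[165:265,140:220,::-1],(480,600),interpolation=cv2.INTER_CUBIC))
E
```

```text
0.22 [167.3776 203.4045] [153.4589 215.2345] [180.8554 191.9491]
0.23 [166.6271 200.8599] [152.5709 212.7542] [180.2341 189.3456]
0.24 [165.8631 198.2699] [151.6669 210.2289] [179.6018 186.6963]
0.25 [165.0855 195.6333] [150.7463 207.6574] [178.9584 184.0002]
tip 0.14 [172.3922 233.6108] [185.7716 221.6939]
tip 0.15 [171.7225 231.4511] [185.2229 219.4704]
tip 0.16 [171.0416 229.2549] [184.6652 217.2099]
```

View pics/s7.png

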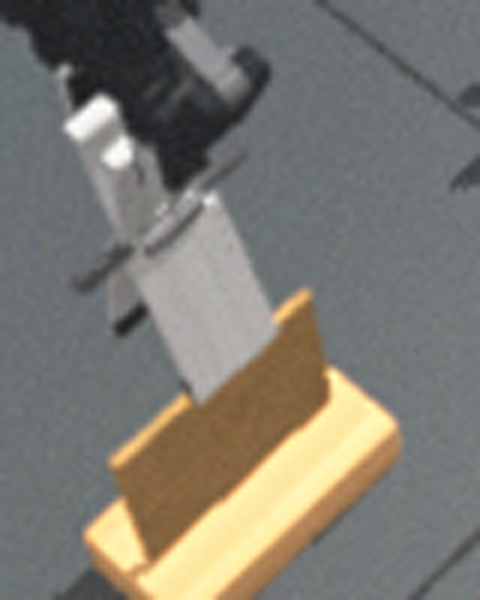

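Call:
play_rows:
  moves:
    - {"claw": 2.7,"delta_pos": [0,0,0.5],"twist": 0}
    - {"claw": 2.7,"delta_pos": [0,0,1.5],"twist": 0}
    - {"claw": 2.7,"delta_pos": [0,0,2.5],"twist": 0}
    - {"claw": 2.7,"delta_pos": [0,0,3.5],"twist": 0}
    - {"claw": 2.7,"delta_pos": [0,0,4.5],"twist": 0}
    - {"claw": 2.7,"delta_pos": [0,0,5.5],"twist": 0}
    - {"claw": 2.7,"delta_pos": [0,0,6.2],"twist": 0}
    - {"claw": 2.7,"delta_pos": [0,0,6.2],"twist": 0}
    - {"claw": 2.7,"delta_pos": [0,0,6.2],"twist": 0}
    - {"claw": 2.7,"delta_pos": [0,0,6.2],"twist": 0}

```text
clock: 10.48
tcp_pos: [0.4728, -0.2015, 0.2118]
orientation: [0.0, 0.707, 0.707, 0.0]
wrist_force: [0.4, -0.1, -1.3]
finger_gap: 0.027
```

```bash
python3 - <<'E'
from h import *
w=imaging.read_camera("wrist")
b=imaging.read_camera("scene")
s=get_state(); print(s["finger_gap"],s["wrist_force"],s["tcp_pos"],abs(s["qvel"]).max())
for z in (.155,.165,.175): print(z,proj("scene",[.4726,-.2-.038,z]),proj("scene",[.4726,-.2+.038,z]))
for z in (.08,.09,.1): print("tip",z,proj("scene",[.4916,-.22,z]),proj("scene",[.4916,-.18,z]))
out=np.zeros((600,800,3),np.uint8); out[:480,:400]=cv2.resize(b[165:261,140:220,::-1],(400,480),interpolation=cv2.INTER_CUBIC); out[:560,420:800]=cv2.resize(w[100:310,180:322,::-1],(380,560),interpolation=cv2.INTER_CUBIC)
cv2.imwrite("pics/s8.png",out)
E
```

```text
0.02723782240459517 [ 0.803   0.1908 -0.5015] [ 0.4727 -0.2014  0.2117] 0.0014184702382681552
0.155 [159.1109 230.1256] [184.8771 207.6353]
0.165 [158.3202 227.9091] [184.3222 205.3008]
0.175 [157.5159 225.6547] [183.7582 202.9275]
tip 0.08 [176.1145 245.3818] [188.8044 233.8518]
tip 0.09 [175.5069 243.4206] [188.3057 231.8298]
tip 0.1 [174.8897 241.4278] [187.7992 229.7758]
```

View pics/s8.png

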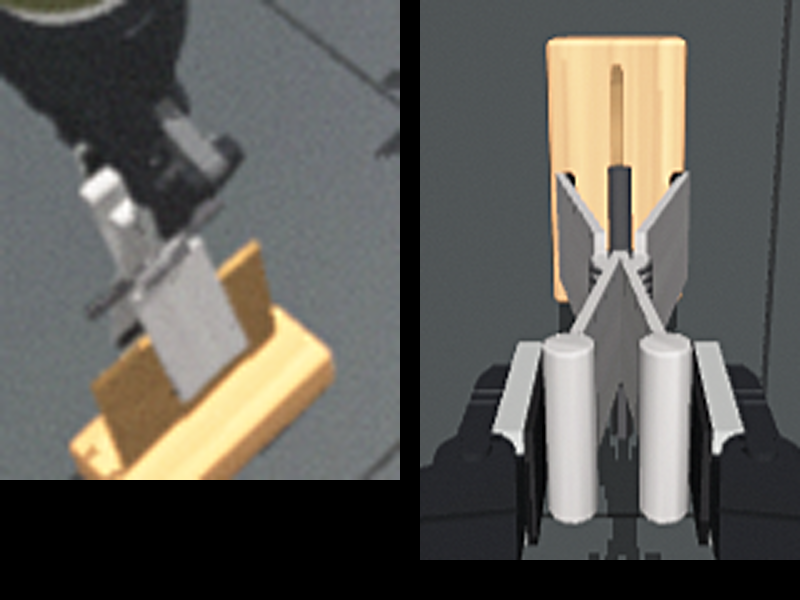

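The jaws straddle the card. The pin is at about z 0.165 and the tips at about 0.083, centred within about 2 mm, with the wrist force near zero.

```bash
python3 -c "
from h import *
print(env.hand_in())"
```

```text
the job is handed in; nothing more can be done
None
```

I lifted the steel clip straight up off its hooks, squeezed it open in the air and moved it over the card. I then lowered it so one jaw is on each side of the card. The job was handed in at about 10.6 s of the 35 s, with the arm holding the clip still. No verdict was reported.

Last checks before hand-in:
- **Jaw opening:** the fingers stood at 27 mm over the bars, which puts the jaws at about 0.46 rad (0.3 needed).
- **Height:** the pin is at about z 0.165 m and the tips at about 0.083 m, so the card's edge is about 30 mm in between the jaws. The tips are well above the block's top at 0.03 m.
- **Position over the card:** the clip is centred across the card within about 2 mm. It is within about 3 mm of the middle along the edge, in line to within about 1°.
- **Contact and stillness:** the wrist force was within noise, under 1 N, and the joint speeds were about 0.001 rad/s.
- **Disagreement:** the wrist camera suggested the card's far end was about 8 mm from where I had predicted it, while the scene camera put it within about 3 mm. I trusted the scene camera, and both are well inside the 25 mm allowed.
- **Not measured:** I saw no sign of touching the canister, brush, tin or scraper on the way, but I did not measure their positions again at the end.

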